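Scrub the jar, draw the brush out and hold it slanted over the tray

TASK

Take the green-handled brush that stands in the glass jar and scrub the jar with two full up-and-down strokes, each raising the brush about half the jar's depth and bringing it back down to the jar's floor. Then draw the brush right out, carry it over the steel tray and turn it at least halfway from upright towards level (level is fine too), with the bristle head above the tray and the whole brush at least 10 cm above the bench. Finish while holding it still there, do not put it down or let go; leave the jar standing in its place and do not disturb the other things.

Things in the scene. Friction and masses are not known exactly. Their poses are not given: they have to be found in the camera images.
- brush: Jar brush, 215 mm long, 50 to 120 g, standing upright and loose in the jar, its flat bristle end on the jar's floor. Origin: centre of the flat bristle end (the tip); z runs along the brush from the tip to the handle's top. z 0 to 70 mm: green and white bristle head, a stiff cylinder 40 mm in diameter; 70 to 130 mm: steel stem 8 mm thick; 130 to 215 mm: green plastic handle, 26 mm wide along x and 16 mm thick along y.
- brush_tip (a point): Centre of the flat bristle end of the brush (its lowest point as it stands).
- brush_head (a point): Centre of the bristle head, 35 mm up the brush from the tip.
- brush_handle (a point): Point to grip on the brush's handle, on the brush's axis, 185 mm from the tip and 30 mm below the handle's top.
- jar: Heavy clear glass jar, loose, 0.5 to 0.75 kg, 100 mm tall: straight bore 50 mm in diameter and 90 mm deep, outer diameter 60 mm, foot 90 mm in diameter with a blue ring. Origin: centre of its underside, on the bench; z up.
- jar_floor (a point): Centre of the jar's inner floor, 10 mm above the bench.
- jar_rim (a point): Centre of the jar's mouth, 100 mm above the bench.
- tray: Fixed square stainless tray, 240 by 240 mm outside along its x and y, walls 22 mm high and 4 mm thick. Origin: centre of its underside. It stands on the other side of the robot's centre line from the jar; left or right varies.
- beaker: Bystander: empty glass beaker, 66 mm in diameter, 80 mm tall, 100 to 145 mm from the jar's axis. Origin: centre of its underside.
- dish: Bystander: clear closed round dish, 63 mm in diameter, 15 mm high, lying in the tray. Origin: centre of its underside.
- pot: Bystander: white specimen pot with orange cap, 48 mm in diameter, 65 mm tall, near the middle of the bench. Origin: centre of its underside.
- slidebox: Bystander: blue slide box, 85 by 50 by 28 mm, near the middle of the bench. Origin: centre of its underside.
- wash: Bystander: white bottle with red cap, 60 mm in diameter, 160 mm tall, at the left side. Origin: centre of its underside.
Mind the look-alikes: they are no part of the job. There is more than one size of the brush; the job needs the largest.

How it is judged (in metres and radians):
On the way, in this order (a step that is already met when the one before it is completed fails the run):
1. the held brush is raised in the jar: tip 35 to 85 mm above the jar's floor (z of brush_tip in the frame of jar_floor between 0.035 and 0.085 m and horizontal distance between brush_tip and jar_floor below 0.02 m and contact force between the fingers and brush above 1 N), for 0.05 s.
2. it is back down: tip within 12 mm of the jar's floor (z of brush_tip in the frame of jar_floor below 0.012 m and horizontal distance between brush_tip and jar_floor below 0.02 m and contact force between the fingers and brush above 1 N), for 0.05 s.
3. raised a second time, tip 35 to 85 mm above the jar's floor (all of step 1), for 0.05 s.
4. down a second time, tip within 12 mm of the jar's floor (all of step 2), for 0.05 s.
5. drawn right out: tip above the jar's rim, held by the fingers (z of brush_tip in the frame of jar_rim above 0.005 m and contact force between the fingers and brush above 1 N), for 0.1 s.
At the end, for the whole second after the job is handed in: Fingers hold the brush still (under 30 mm/s), off jar and tray, 43 to 120 degrees from upright, tip and handle point over 90 mm above the bench, bristle head's centre over the tray's outline; jar upright on the bench within 60 mm of its start (contact force between the fingers and brush above 1 N and contact force between brush and jar below 0.05 N and contact force between brush and tray below 0.05 N and angle between brush's own z axis and vertical between 0.75 and 2.1 rad and height (world z) of each of brush_tip, brush_handle above 0.09 m and x of brush_head in the frame of tray between -0.12 and 0.12 m and y of brush_head in the frame of tray between -0.12 and 0.12 m and linear speed of brush below 0.03 m/s and angle between jar's own z axis and vertical below 0.1 rad and height (world z) of jar below 0.01 m and distance of jar from where it was at the start of the episode below 0.06 m); the arm keeps its last pose, push and grip.
It fails at once if the jar is tipped over (more than 20 degrees) (angle between jar's own z axis and vertical above 0.35 rad).
It fails at once if a bystander is moved more than 40 mm (distance of any of beaker, dish, pot, slidebox, wash from where it was at the start of the episode above 0.04 m).
It also fails if it takes over 45 s, if anything falls off the work surface, if the arm or the gripper's body presses on something with over 40 N, if the wrist force passes 120 N, or if a joint passes its speed limit or range.

ROBOT

A 6-joint arm with a two-finger parallel gripper is mounted at the origin on the work surface. World frame = base frame: x ahead of the robot, y to its left, z up, the work surface at z = 0. Lengths are in mm, angles in rad, forces in N, time in s.
With the tool pointing down it reaches from about 350 to 775 mm from the base axis. Payload 5.5 kg.
Tool frame: the origin (TCP) lies between the finger pads; the fingertips stand r.finger_overhang ahead of it and the grasp point (between the pads) lies 8 mm behind it (r.finger_overhang is the distance from the TCP to the fingertips, in mm); z points along the fingers, x is the direction in which the jaws open and shut, and the axes are right-handed (so a half turn about z gives the same grasp; the last joint's range is limited). The gripper opens to 85 mm and grips with 20 to 120 N. Pads are 22 mm wide; open, the fingers measure 114 mm over their backs; the gripper's body (76 mm by 85 mm) begins 54 mm behind the grasp point. The pads swing forward as they close: fully open they stand 13 mm farther back than shut.
Start: joints at [0.983, 0.313, 0.046, 1.304, 0, 1.431], TCP at [248.995, 518.336, 242.323] pointing down, gripper open.
Joint ranges: [-2.76, 2.76], [-0.86, 1.69], [-1.03, 1.26], [-2.2, 2.34], [-1.47, 1.5], [-3.14, 3.14]. Speed limits (rad/s): [2.57, 2.57, 3.14, 3.14, 3.14, 3.14].

INTERFACE

Orientations are given as a 3x3 rotation matrix whose columns are the frame's x, y, z axes.
In Python, from plant import r, grab_frame, search_frame, silhouettes, spot_point gives the robot as it stands.
- The arm moves only by the shell command python3 -m jog 'ROWS' [FORCE]. ROWS is JSON, a list of rows, each an object with "turn": the turn, a rotation vector about the world's x, y, z in rad, a list of three; "dp": the shift along the world's x, y, z in m, a list of three; "jaw": the opening in per cent of the stroke, from 0 (shut) to 100 (fully open). In form: [{"turn": [rx, ry, rz], "dp": [x, y, z], "jaw": jaw}, ...]. A call has 1 to 5 rows; each row shifts and turns the commanded pose from where the row before left it; what a row does not reach is not made up. A row lasts 1/12 s, in which the tool goes at most 41.7 mm and 7.16 degrees, less where a joint would pass 70% of its speed; a pose out of reach is approached as far as the arm can. A call is refused whole if a number of a shift passes 0.0417 or a number of a turn 0.125, either way. A call with a gripper value outside its range is refused whole. The fingers move at their own pace and stop on an object; FORCE is the grip in N (left out, the last holds). Time passes only in rows, so rows that do not move let the fingers close. It gives the time, the measured TCP pose, the force and the opening at its end, in the units of the state.
- r.get_state(): the state, without advancing time (a new reading comes with each control period).
- grab_frame(name): name is "side" or "top" or "wrist"; returns a dict with "color" (420x560x3 uint8, red, green, blue), "K" (3x3 intrinsics, pixels), "origin" and "rotation" of the camera in the world. Camera axes: x right, y up, looking along -z (the intrinsics and any distortion apply to the point x, -y, -z); pixel columns grow to the right and rows downward; lengths in mm; the calibration is good to about 2 mm. A picture is of the moment at which its call begins. There is no depth.
- r.finish_job(): hands the job in, once; it reports no verdict.
Trained networks look in a picture, given as the dict that the camera call returned (one of the last four; its "shot" number tells which), for a name from the list of things; names that differ only in an ending like _2 or _b are one class to them, and where a whole thing is asked for, a point or a joint stands for the part that bears it (a point fixed in the world has none). Each returns a list of dicts, best first, with "p" (0 to 1); they miss things now and then, are a little off and sometimes report something else, mostly with a low value. They report only what shows in the picture. A call takes as long as a camera call. They do not tell look-alikes from the thing itself.
- search_frame(query, picture): "position" ([x, y, z] in mm, in world coordinates, good to about 4 mm: the middle of the surface that is visible of it).
- silhouettes(query, picture): "mask" (420x560 bool, what is visible of it).
- spot_point(query, picture): "position" ([x, y, z] in mm, in world coordinates, good to about 4 mm: a listed point, or the origin of a listed thing).
The state is a dict: "t": time; "joint_positions": joint angles; "qvel": joint speeds; "tau": joint torques, N m; "ee_pos": TCP position; "eef_rot": TCP orientation; "ft_force": force on the tool from outside, world axes, zero at the start; "torque": the same for the moment, N m; "opening": finger opening in mm.
Only numpy, scipy, OpenCV 4.12 (cv2) and the standard library are available. Lean on these libraries where they do the work, as an engineer would, in place of code of your own. Each camera call takes 0.05 s, during which the arm holds its last target.

## Working session

There is one attempt and no reset: what is moved stays moved. The work goes in short steps, Python scripts to look and compute and a shell command to move; the robot and the scene stay as the last step left them, time stands still between calls to the robot, and variables do not carry over. Pictures are saved under pics/ and viewed, and the job is handed in when it is done.

```bash
ls; mkdir -p pics; python3 - <<'E'
from plant import r, grab_frame, search_frame, silhouettes, spot_point
import cv2
print(r.get_state()); print(r.finger_overhang)
for n in ["top","side"]:
    f=grab_frame(n); cv2.imwrite(f"pics/{n}0.png",f["color"][:,:,::-1])
    print(n,f["origin"],f["rotation"],f["K"])
    for q in ["brush_handle","brush_tip","jar","jar_rim","tray","beaker","dish","pot","slidebox","wash"]:
        print(q,[(x["position"],round(x["p"],2)) for x in spot_point(q,f)][:4])
E
```

```text
pics
{'t': 0.0, 'joint_positions': array([ 9.83372046e-01,  3.13979198e-01,  4.49754759e-02,  1.30356491e+00,
       -1.16779617e-05,  1.43118543e+00]), 'qvel': array([-0.00204572, -0.00254529,  0.00070077,  0.00027401,  0.0014293 ,
        0.00039773]), 'tau': array([-1.33850644e-03, -4.80631614e+01,  2.98532706e+01,  1.94873207e-02,
       -3.25799529e-04, -7.95342032e-06]), 'ee_pos': array([248.72202554, 517.89212963, 241.41945808]), 'eef_rot': array([[ 4.32994703e-01,  9.01395941e-01, -9.72521559e-04],
       [ 9.01394753e-01, -4.32995731e-01, -1.48168285e-03],
       [-1.75668059e-03, -2.35065004e-04, -9.99998429e-01]]), 'ft_force': array([0.00575522, 0.35927411, 0.01950645]), 'torque': array([ 0.02183994,  0.00294691, -0.04604091]), 'opening': 85.60670738679808}
11.0
top [ 415.63948435  135.9280428  1367.11153485] [[-0.02780567  0.9922469  -0.12113189]
 [-0.99957117 -0.02871273 -0.00574884]
 [-0.00918229  0.12092009  0.99261977]] [[448.85461362   0.         278.45415175]
 [  0.         448.85461362 210.64798584]
 [  0.           0.           1.        ]]
brush_handle [([564.5, 
[... 834 characters left out ...]
  0.         399.70428114 203.16216496]
 [  0.           0.           1.        ]]
brush_handle [([564.0, 222.5, 196.9], 0.76), ([459.3, 251.5, 124.3], 0.61), ([601.7, 325.5, 123.7], 0.57)]
brush_tip [([457.1, 253.5, -2.1], 0.67), ([603.2, 332.1, -0.8], 0.61)]
jar [([568.6, -234.2, -0.2], 0.74), ([565.9, 221.5, -2.4], 0.73)]
jar_rim [([564.9, 225.5, 100.8], 0.75)]
tray [([567.5, -233.2, -0.9], 0.88), ([565.0, 220.8, 11.3], 0.62)]
beaker [([674.6, 156.7, 0.8], 0.64)]
dish [([609.5, -231.5, 4.8], 0.71), ([563.8, 224.2, 11.4], 0.42)]
pot [([648.9, 6.1, -2.0], 0.65)]
slidebox [([429.9, -3.3, 0.3], 0.88), ([675.7, 157.4, -1.0], 0.6)]
wash [([613.9, 539.5, 6.1], 0.65), ([432.3, -4.8, -0.9], 0.49)]
```

View pics/top0.png

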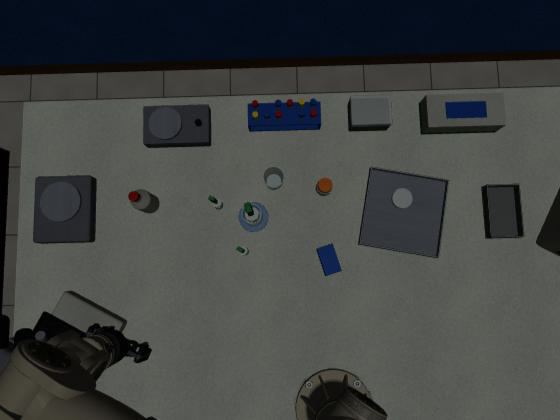

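View pics/side0.png

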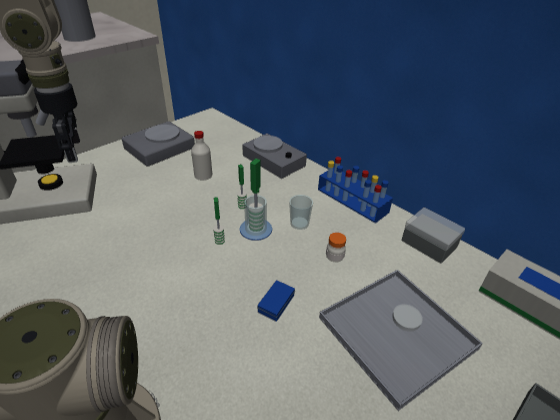

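```bash
python3 - <<'E'
import cv2
a=cv2.imread("pics/top0.png"); b=cv2.imread("pics/side0.png")
c=cv2.resize(a[80:250,170:290],None,fx=3.3,fy=3.3,interpolation=cv2.INTER_CUBIC)
d=cv2.resize(b[40:210,170:290],None,fx=3.3,fy=3.3,interpolation=cv2.INTER_CUBIC)
cv2.imwrite("pics/crop0.png",cv2.hconcat([c,d]))
E
```

```text
(no output)
```

View pics/crop0.png

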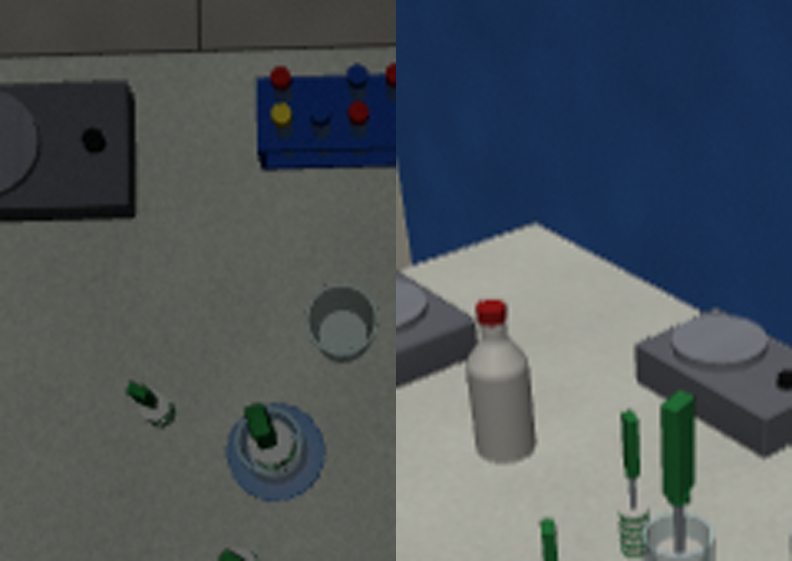

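The brush candidates in the top view are (251,212) in the jar, (215,201) and (242,250). The two outside the jar are visibly smaller, with handle points about 70 mm lower, and they stand on the bench. The one in the jar at about (565,224) is the largest and sits in the blue-ringed jar, so it is the target. I'll rise first, then move towards it for a wrist view.

```bash
python3 -m jog '[{"turn":[0,0,0],"dp":[0,0,0.04],"jaw":100},{"turn":[0,0,0],"dp":[0.01,-0.01,0.038],"jaw":100},{"turn":[0,0,0],"dp":[0.028,-0.026,0.012],"jaw":100},{"turn":[0,0,0],"dp":[0.029,-0.027,0],"jaw":100},{"turn":[0,0,0],"dp":[0.029,-0.027,0],"jaw":100}]' 80
python3 -m jog '[{"turn":[0,0,0],"dp":[0.029,-0.027,0],"jaw":100},{"turn":[0,0,0],"dp":[0.029,-0.027,0],"jaw":100},{"turn":[0,0,0],"dp":[0.029,-0.027,0],"jaw":100},{"turn":[0,0,0],"dp":[0.029,-0.027,0],"jaw":100},{"turn":[0,0,0],"dp":[0,0,0],"jaw":100}]'
python3 - <<'E'
from plant import r, grab_frame, search_frame, silhouettes, spot_point
import cv2
f=grab_frame("wrist"); cv2.imwrite("pics/w1.png",f["color"][:,:,::-1])
print(f["origin"],f["rotation"],f["K"])
for q in ["brush_handle","jar_rim"]: print(q,[(x["position"],round(x["p"],2)) for x in spot_point(q,f)][:4])
E
```

```text
t: 1.52
ee_pos: [346.0, 428.2, 334.1]
eef_rot: [[0.431, 0.902, 0.003], [0.902, -0.431, 0.002], [0.003, 0.001, -1.0]]
ft_force: [0.9, 0.5, 0.2]
opening: 86.1
t: 1.93
ee_pos: [465.8, 315.8, 331.7]
eef_rot: [[0.439, 0.898, 0.002], [0.898, -0.439, -0.002], [-0.001, 0.002, -1.0]]
ft_force: [-0.7, 0.9, 0.2]
opening: 85.1
[389.15264486 352.13630289 464.25597741] [[ 4.38798082e-01 -8.49558988e-01 -2.92755476e-01]
 [ 8.98585400e-01  4.14595085e-01  1.43719153e-01]
 [-7.22916882e-04 -3.26129485e-01  9.45324831e-01]] [[293.31764985   0.         279.36211457]
 [  0.         293.31764985 207.29971473]
 [  0.           0.           1.        ]]
brush_handle [([463.2, 253.1, 122.2], 0.91), ([564.2, 215.8, 7.0], 0.73), ([568.1, 221.4, 189.6], 0.67), ([602.9, 325.5, 123.5], 0.67)]
jar_rim [([564.3, 225.2, 98.6], 0.58)]
```

View pics/w1.png

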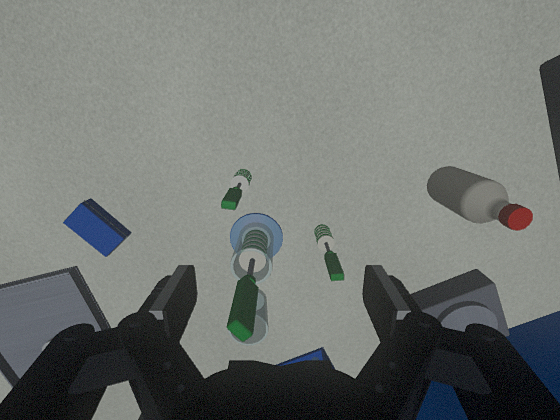

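```bash
python3 - <<'E'
import cv2
a=cv2.imread("pics/w1.png")
cv2.imwrite("pics/w1c.png",cv2.resize(a[240:350,200:300],None,fx=5.4,fy=5.4,interpolation=cv2.INTER_CUBIC))
E
```

```text
(no output)
```

View pics/w1c.png

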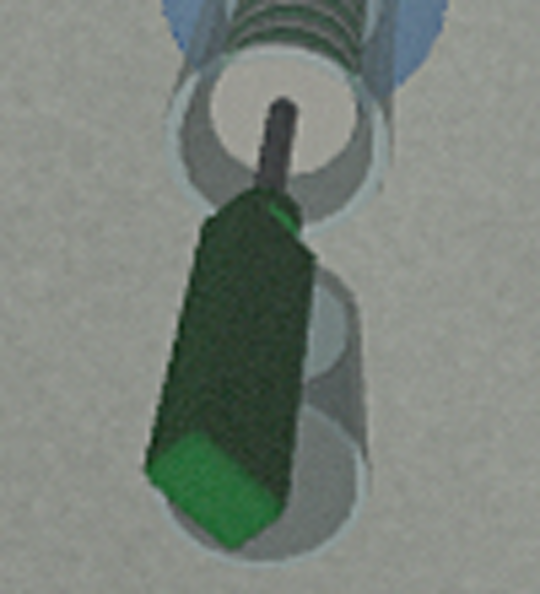

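The crop shows the jar brush's green top face, with corners at crop (197,432), (288,500), (236,548) and (148,468). Its long side runs diagonally. I'll back-project these to the z=225 plane.

```bash
cat > h.py <<'E'
import numpy as np
def back(px,f,z):
    K=np.array(f["K"]);R=np.array(f["rotation"]);o=np.array(f["origin"])
    d=np.linalg.inv(K)@np.array([px[0],px[1],1.]); d=R@np.array([d[0],-d[1],-d[2]])
    return o+d*(z-o[2])/d[2]
def proj(P,f):
    p=np.array(f["rotation"]).T@(np.array(P)-f["origin"]); q=np.array(f["K"])@np.array([p[0],-p[1],-p[2]]); return q[:2]/q[2]
E
python3 - <<'E'
from plant import grab_frame
from h import *
f=grab_frame("wrist")
c=np.array([(197,432),(288,500),(236,548),(148,468)])/5.4+[200,240]
P=np.array([back(p,f,225) for p in c]); print(P.round(1), P.mean(0))
for i in range(4):
    d=P[(i+1)%4]-P[i]; print(np.linalg.norm(d), np.degrees(np.arctan2(d[1],d[0])))
E
```

```text
[[546.7 230.2 225. ]
 [567.8 238.2 225. ]
 [573.5 224.1 225. ]
 [550.  218.1 225. ]] [559.51087632 227.68272927 225.        ]
22.517416622793164 20.78012693847926
15.194205709481441 -67.82261727504462
24.322503898403347 -165.70007273672334
12.510225065072806 104.91129264809548
```

```bash
cat > fit.py <<'E'
import cv2, itertools
from h import *
from plant import grab_frame
from scipy.optimize import minimize
def gm(img):
    b,g,r_=[img[:,:,i].astype(int) for i in range(3)]
    return ((g>r_*1.35)&(g>b*1.15)&(g>20)).astype(np.uint8)
obs=[]
for n,fn in [("top","pics/top0.png"),("side","pics/side0.png"),("wrist","pics/w1.png")]:
    f=grab_frame(n); m=gm(cv2.imread(fn))
    c=proj([563,225,195],f); 
    k,l,s,ce=cv2.connectedComponentsWithStats(m)
    i=min(range(1,k),key=lambda i:np.hypot(*(ce[i]-c))-0.2*min(s[i,4],100))
    mm=(l==i).astype(np.uint8); print(n,c,ce[i],s[i]); obs.append((f,mm,s[i,4]))
S=8
def sil(p,f):
    x,y,yaw,lx,ly=p; u=np.array([np.cos(yaw),np.sin(yaw)]);v=np.array([-u[1],u[0]])
    pts=[]
    for z,w in ((138,1),(215,1),(130,.5)):
        for a,b in itertools.product((-13,13),(-8,8)):
            q=np.array([x,y])+(a*u+b*v)*w+np.array([lx,ly])*z/185; pts.append(proj([*q,z+10],f))
    h=cv2.convexHull(np.array(pts,np.float32))
    im=np.zeros((420*1,560*1),np.uint8); return h
def cost(p,only=None,lean=True):
    p=np.array(p); 
    if len(p)==3: p=np.r_[p,0,0]
    t=0
    for j,(f,mm,a) in enumerate(obs):
        if only is not None and j not in only: continue
        h=sil(p,f)[:,0,:]; x0,y0=np.floor(h.min(0)).astype(int)-12; x1,y1=np.ceil(h.max(0)).astype(int)+12
        im=np.zeros(((y1-y0)*S,(x1-x0)*S),np.uint8)
        cv2.fillPoly(im,[np.round((h-[x0,y0]+.5)*S).astype(np.int32)],255)
        sm=cv2.resize(im,(x1-x0,y1-y0),interpolation=cv2.INTER_AREA)/255.
        o=mm[y0:y1,x0:x1]; t+=(np.abs(sm-o).sum()+mm.sum()-o.sum())/a
    return t
for only in ([0,1],[2],None):
    best=min((minimize(cost,[563,225,np.radians(y)],args=(only,),method="Nelder-Mead",options=dict(initial_simplex=np.array([[563,225,np.radians(y)]]*4)+np.diag([6,6,.3,0])[:4,:3])) for y in (0,20,45,90,135)),key=lambda q:q.fun)
    print(only,best.x[:2].round(1),np.degrees(best.x[2]).round(1),best.fun)
E
python3 fit.py
```

```text
top [247.17070494 209.91547677] [247.765625 207.375   ] [244 202   9  11  64]
side [253.02608228 171.06759654] [255.03571429 174.68831169] [250 158  11  36 308]
wrist [242.02116268 314.73736083] [241.8147448 310.8289225] [ 227  275   31   67 1058]
[0, 1] [567.5 222. ] 25.1 0.6781162464985996
[2] [558.3 228.4] 172.1 0.42414841172764
None [566.7 221.9] 24.0 1.360005698876904
```

```bash
python3 -m jog '[{"turn":[0,0,0.1],"dp":[0.0123,-0.0115,0],"jaw":100},{"turn":[0,0,0.1],"dp":[0.0123,-0.0115,0],"jaw":100},{"turn":[0,0,0.1],"dp":[0.0123,-0.0115,0],"jaw":100},{"turn":[0,0,0.1],"dp":[0.0123,-0.0115,0],"jaw":100},{"turn":[0,0,0.1],"dp":[0.0123,-0.0115,0],"jaw":100}]'
python3 -m jog '[{"turn":[0,0,0.1],"dp":[0.0123,-0.0115,0],"jaw":100},{"turn":[0,0,0.1],"dp":[0.0123,-0.0115,0],"jaw":100},{"turn":[0,0,0.1],"dp":[0.0123,-0.0115,0],"jaw":100},{"turn":[0,0,0],"dp":[0,0,0],"jaw":100},{"turn":[0,0,0],"dp":[0,0,0],"jaw":100}]'
python3 - <<'E'
from plant import r, grab_frame, search_frame, silhouettes, spot_point
import cv2
for n in ["wrist","side"]:
  f=grab_frame(n); cv2.imwrite(f"pics/{n}2.png",f["color"][:,:,::-1])
  for q in ["brush_handle","jar_rim"]: print(q,[(x["position"],round(x["p"],2)) for x in spot_point(q,f)][:4])
a=cv2.imread("pics/wrist2.png");b=cv2.imread("pics/side2.png")
cv2.imwrite("pics/c2.png",cv2.hconcat([cv2.resize(a,(440,420)),b[:, 130:430]]))
E
```

```text
t: 2.7
ee_pos: [522.1, 263.7, 332.6]
eef_rot: [[-0.06, 0.998, 0.0], [0.998, 0.06, 0.0], [0.0, 0.0, -1.0]]
ft_force: [-0.0, 0.7, 0.1]
opening: 85.4
t: 3.12
ee_pos: [559.1, 228.9, 332.1]
eef_rot: [[-0.344, 0.939, -0.001], [0.939, 0.344, 0.0], [0.0, -0.0, -1.0]]
ft_force: [-0.1, 0.4, -0.6]
opening: 85.3
brush_handle [([603.7, 327.8, 120.9], 0.93), ([565.2, 224.3, 191.1], 0.74), ([463.4, 251.8, 122.9], 0.64)]
jar_rim [([563.3, 224.4, 98.7], 0.78)]
brush_handle [([564.7, 222.0, 195.1], 0.89), ([462.7, 252.9, 123.8], 0.67), ([600.2, 325.8, 125.1], 0.56), ([613.1, 542.7, 1.9], 0.31)]
jar_rim [([563.9, 225.3, 100.0], 0.85)]
```

View pics/c2.png

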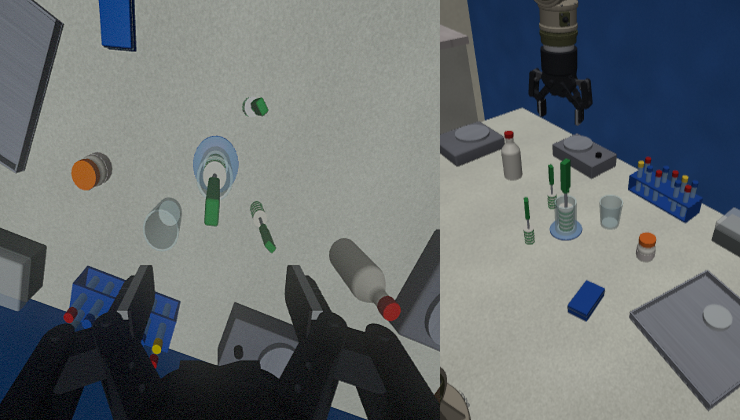

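```bash
python3 -m jog '[{"turn":[0,0,0],"dp":[0.0027,-0.0027,-0.03],"jaw":100},{"turn":[0,0,0],"dp":[0.0027,-0.0027,-0.03],"jaw":100},{"turn":[0,0,0],"dp":[0,0,0],"jaw":100}]'
python3 - <<'E'
from plant import r, grab_frame, search_frame, silhouettes, spot_point
import cv2
from h import *
f=grab_frame("wrist"); a=f["color"][:,:,::-1].copy()
print([(x["position"],round(x["p"],2)) for x in spot_point("brush_handle",f)][:4])
s=r.get_state();R=s["eef_rot"];p=s["ee_pos"]
cv2.imwrite("pics/w3.png",a)
# model overlay
yaw=np.radians(20)
u=np.array([np.cos(yaw),np.sin(yaw)]);v=np.array([-u[1],u[0]])
for z in (225,145):
  q=np.array([proj([*(np.array([564.5,223.5])+i*13*u+j*8*v),z],f) for i,j in((1,1),(1,-1),(-1,-1),(-1,1))])
  cv2.polylines(a,[np.round(q).astype(np.int32)],True,(0,0,255),1)
cv2.imwrite("pics/w3c.png",cv2.resize(a[150:370,150:410],None,fx=2.7,fy=2.7))
E
```

```text
t: 3.67
ee_pos: [561.8, 222.3, 266.2]
eef_rot: [[-0.345, 0.939, -0.01], [0.939, 0.345, -0.002], [0.001, -0.01, -1.0]]
ft_force: [-1.2, 0.9, -1.2]
opening: 85.3
[([565.7, 222.5, 187.0], 0.82), ([603.7, 326.6, 121.1], 0.72), ([464.1, 252.6, 121.2], 0.59)]
```

View pics/w3c.png

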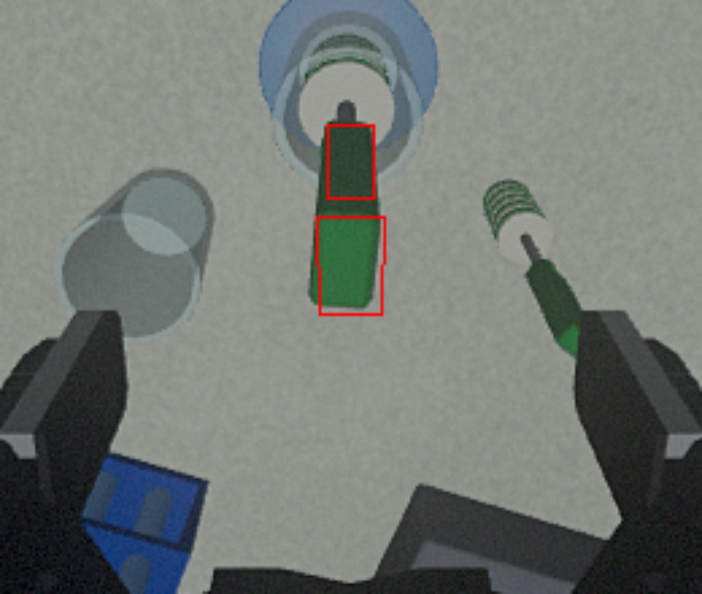

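```bash
python3 -m jog '[{"turn":[0,0,-0.04],"dp":[0.0013,0,-0.03],"jaw":100},{"turn":[0,0,-0.035],"dp":[0.0012,0,-0.03],"jaw":100},{"turn":[0,0,0],"dp":[0,0,-0.016],"jaw":100},{"turn":[0,0,0],"dp":[0,0,0],"jaw":100},{"turn":[0,0,0],"dp":[0,0,0],"jaw":100}]'
python3 - <<'E'
from plant import r
s=r.get_state();print(s["ee_pos"],s["eef_rot"],s["ft_force"])
E
```

```text
t: 4.18
ee_pos: [567.8, 223.3, 198.0]
eef_rot: [[-0.274, 0.962, 0.001], [0.962, 0.274, 0.0], [0.0, 0.001, -1.0]]
ft_force: [0.4, 0.2, 0.8]
opening: 85.8
[567.7503175  223.29924217 197.96848949] [[-2.73986863e-01  9.61732872e-01  1.03966935e-03]
 [ 9.61733428e-01  2.73986572e-01  4.15009788e-04]
 [ 1.14273114e-04  1.11359200e-03 -9.99999373e-01]] [0.37058792 0.17010802 0.77184286]
```

```bash
python3 -m jog '[{"turn":[0,0,0],"dp":[-0.003,-0.001,-0.01],"jaw":100},{"turn":[0,0,0],"dp":[0,0,0],"jaw":50},{"turn":[0,0,0],"dp":[0,0,0],"jaw":0},{"turn":[0,0,0],"dp":[0,0,0],"jaw":0},{"turn":[0,0,0],"dp":[0,0,0],"jaw":0}]' 60
python3 -m jog '[{"turn":[0,0,0],"dp":[0,0,0],"jaw":0},{"turn":[0,0,0],"dp":[0,0,0],"jaw":0},{"turn":[0,0,0],"dp":[0,0,0],"jaw":0},{"turn":[0,0,0],"dp":[0,0,0],"jaw":0},{"turn":[0,0,0],"dp":[0,0,0],"jaw":0}]'
python3 - <<'E'
from plant import *
import cv2
f=grab_frame("side"); cv2.imwrite("pics/s4.png",cv2.resize(f["color"][60:260,150:350,::-1],None,fx=3,fy=3))
f=grab_frame("wrist"); cv2.imwrite("pics/w4.png",f["color"][:,:,::-1])
E
```

```text
t: 4.6
ee_pos: [565.2, 222.2, 188.0]
eef_rot: [[-0.274, 0.962, 0.002], [0.962, 0.274, 0.001], [0.0, 0.002, -1.0]]
ft_force: [0.1, -0.7, 0.5]
opening: 38.9
t: 5.02
ee_pos: [564.8, 222.0, 187.1]
eef_rot: [[-0.274, 0.962, 0.002], [0.962, 0.274, 0.0], [-0.0, 0.002, -1.0]]
ft_force: [0.7, -1.3, 5.4]
opening: 15.3
```

View pics/s4.png

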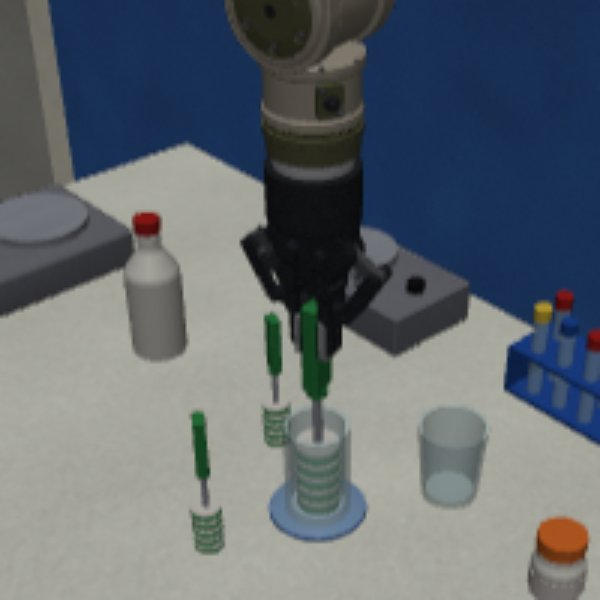

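View pics/w4.png

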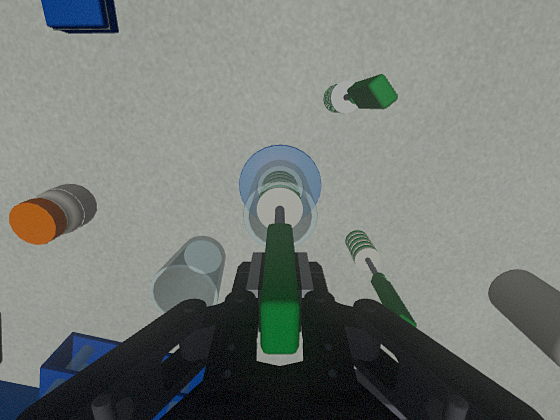

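Gripped: the opening is 15.3 mm, with the handle centred between the pads. Now the first stroke up.

```bash
python3 -m jog '[{"turn":[0,0,0],"dp":[0,0,0],"jaw":0},{"turn":[0,0,0],"dp":[0,0,0.012],"jaw":0},{"turn":[0,0,0],"dp":[0,0,0.013],"jaw":0},{"turn":[0,0,0],"dp":[0,0,0.013],"jaw":0},{"turn":[0,0,0],"dp":[0,0,0.012],"jaw":0}]' 90
python3 -m jog '[{"turn":[0,0,0],"dp":[0,0,0],"jaw":0},{"turn":[0,0,0],"dp":[0,0,0],"jaw":0},{"turn":[0,0,0],"dp":[0,0,0],"jaw":0}]'
python3 - <<'E'
from plant import *
import cv2
for n in ["side"]:
  f=grab_frame(n); cv2.imwrite(f"pics/{n}5.png",cv2.resize(f["color"][60:260,150:350,::-1],None,fx=3,fy=3))
  for q in ["brush_tip","brush_handle","jar_rim"]: print(q,[(x["position"],round(x["p"],2)) for x in spot_point(q,f)][:4])
E
```

```text
t: 5.53
ee_pos: [563.7, 221.8, 236.0]
eef_rot: [[-0.274, 0.962, -0.002], [0.962, 0.274, -0.0], [0.0, -0.002, -1.0]]
ft_force: [0.5, -1.0, -0.9]
opening: 14.9
t: 5.78
ee_pos: [563.8, 221.8, 235.1]
eef_rot: [[-0.274, 0.962, -0.002], [0.962, 0.274, -0.0], [0.0, -0.002, -1.0]]
ft_force: [-0.8, -0.6, -1.4]
opening: 14.9
brush_tip [([458.2, 252.9, -3.4], 0.71), ([650.1, 3.8, -0.6], 0.67), ([566.3, 222.3, 56.9], 0.61), ([603.7, 332.4, 1.6], 0.57)]
brush_handle [([564.5, 221.9, 242.6], 0.67), ([463.8, 252.0, 125.0], 0.6), ([601.1, 324.9, 125.4], 0.59)]
jar_rim [([566.9, 226.8, 100.6], 0.94)]
```

View pics/side5.png

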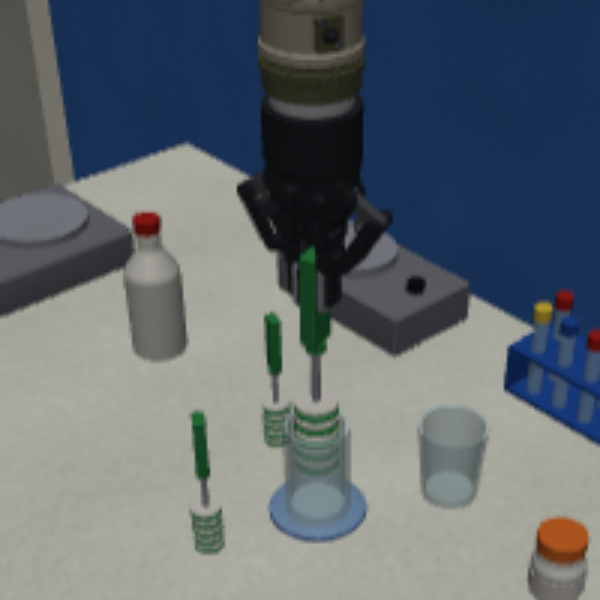

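The brush is up about 48 mm with no slip, the tip showing in mid-jar and the jar in place. Next it goes down.

```bash
python3 -m jog '[{"turn":[0,0,0],"dp":[0,0,-0.013],"jaw":0},{"turn":[0,0,0],"dp":[0,0,-0.013],"jaw":0},{"turn":[0,0,0],"dp":[0,0,-0.012],"jaw":0},{"turn":[0,0,0],"dp":[0,0,-0.008],"jaw":0},{"turn":[0,0,0],"dp":[0,0,0],"jaw":0}]'
python3 -m jog '[{"turn":[0,0,0],"dp":[0,0,0],"jaw":0},{"turn":[0,0,0],"dp":[0,0,0],"jaw":0}]'
```

```text
t: 6.4
ee_pos: [563.1, 221.7, 188.2]
eef_rot: [[-0.274, 0.962, -0.004], [0.962, 0.274, -0.001], [0.0, -0.004, -1.0]]
ft_force: [-0.9, -0.2, -1.5]
opening: 15.1
t: 6.57
ee_pos: [564.5, 222.0, 190.9]
eef_rot: [[-0.274, 0.962, 0.001], [0.962, 0.274, 0.0], [0.0, 0.001, -1.0]]
ft_force: [0.6, -0.5, -0.7]
opening: 14.9
```

```bash
python3 -m jog '[{"turn":[0,0,0],"dp":[0,0,-0.003],"jaw":0},{"turn":[0,0,0],"dp":[0,0,0],"jaw":0},{"turn":[0,0,0],"dp":[0,0,0],"jaw":0}]'
python3 - <<'E'
from plant import *
f=grab_frame("side")
for q in ["brush_tip","brush_handle","jar_rim"]: print(q,[(x["position"],round(x["p"],2)) for x in spot_point(q,f)][:4])
E
```

```text
t: 6.82
ee_pos: [564.4, 222.0, 187.6]
eef_rot: [[-0.274, 0.962, 0.0], [0.962, 0.274, 0.0], [0.0, 0.0, -1.0]]
ft_force: [0.1, 0.7, -0.4]
opening: 15.0
brush_tip [([603.3, 331.1, 2.0], 0.74), ([454.4, 250.8, 1.9], 0.64), ([567.6, -233.5, -0.6], 0.44)]
brush_handle [([565.1, 219.2, 193.4], 0.82), ([462.3, 253.6, 126.2], 0.71), ([564.6, 222.7, 103.4], 0.54)]
jar_rim [([565.8, 225.9, 99.3], 0.97)]
```

Down on the floor, within about 1 mm. Second stroke.

```bash
python3 -m jog '[{"turn":[0,0,0],"dp":[0,0,0.012],"jaw":0},{"turn":[0,0,0],"dp":[0,0,0.013],"jaw":0},{"turn":[0,0,0],"dp":[0,0,0.013],"jaw":0},{"turn":[0,0,0],"dp":[0,0,0.011],"jaw":0},{"turn":[0,0,0],"dp":[0,0,0],"jaw":0}]'
python3 -m jog '[{"turn":[0,0,0],"dp":[0,0,0],"jaw":0},{"turn":[0,0,0],"dp":[0,0,0],"jaw":0}]'
python3 - <<'E'
from plant import *
f=grab_frame("side")
for q in ["brush_tip","brush_handle","jar_rim"]: print(q,[(x["position"],round(x["p"],2)) for x in spot_point(q,f)][:4])
E
python3 -m jog '[{"turn":[0,0,0],"dp":[0,0,-0.013],"jaw":0},{"turn":[0,0,0],"dp":[0,0,-0.013],"jaw":0},{"turn":[0,0,0],"dp":[0,0,-0.012],"jaw":0},{"turn":[0,0,0],"dp":[0,0,-0.01],"jaw":0},{"turn":[0,0,0],"dp":[0,0,0],"jaw":0}]'
python3 -m jog '[{"turn":[0,0,0],"dp":[0,0,0],"jaw":0},{"turn":[0,0,0],"dp":[0,0,0],"jaw":0}]'
```

```text
t: 7.43
ee_pos: [565.5, 222.2, 239.0]
eef_rot: [[-0.274, 0.962, 0.004], [0.962, 0.274, 0.001], [-0.0, 0.004, -1.0]]
ft_force: [0.8, 0.9, -1.1]
opening: 15.0
t: 7.6
ee_pos: [564.0, 221.9, 235.6]
eef_rot: [[-0.274, 0.962, -0.001], [0.962, 0.274, -0.0], [0.0, -0.001, -1.0]]
ft_force: [-0.3, -0.1, -0.8]
opening: 15.3
brush_tip [([605.7, 332.4, -0.4], 0.66), ([570.0, 220.6, 60.0], 0.58)]
brush_handle [([462.0, 254.2, 124.2], 0.81), ([564.9, 221.9, 245.1], 0.7), ([567.1, 222.4, 11.1], 0.63), ([603.1, 323.3, 124.5], 0.56)]
jar_rim [([564.6, 223.7, 100.7], 0.96)]
t: 8.22
ee_pos: [564.1, 221.9, 187.4]
eef_rot: [[-0.274, 0.962, -0.0], [0.962, 0.274, -0.0], [0.0, -0.0, -1.0]]
ft_force: [-0.4, 0.2, -0.4]
opening: 15.3
t: 8.38
ee_pos: [564.2, 221.9, 188.1]
eef_rot: [[-0.274, 0.962, -0.0], [0.962, 0.274, -0.0], [0.0, -0.0, -1.0]]
ft_force: [-0.0, -0.2, -0.7]
opening: 14.8
```

Both strokes are done and the tip is on the floor. Now I'll draw the brush straight out.

```bash
python3 -m jog '[{"turn":[0,0,0],"dp":[0,0,0.015],"jaw":0},{"turn":[0,0,0],"dp":[0,0,0.02],"jaw":0},{"turn":[0,0,0],"dp":[0,0,0.025],"jaw":0},{"turn":[0,0,0],"dp":[0,0,0.025],"jaw":0},{"turn":[0,0,0],"dp":[0,0,0.025],"jaw":0}]'
python3 -m jog '[{"turn":[0,0,0],"dp":[0,0,0.025],"jaw":0},{"turn":[0,0,0],"dp":[0,0,0.02],"jaw":0},{"turn":[0,0,0],"dp":[0,0,0],"jaw":0},{"turn":[0,0,0],"dp":[0,0,0],"jaw":0}]'
python3 - <<'E'
from plant import *
import cv2
for n in ["side"]:
  f=grab_frame(n); cv2.imwrite(f"pics/{n}6.png",f["color"][:,:,::-1])
  for q in ["brush_tip","brush_handle","jar_rim"]: print(q,[(x["position"],round(x["p"],2)) for x in spot_point(q,f)][:4])
print(r.get_state()["joint_positions"])
E
```

```text
t: 8.8
ee_pos: [564.1, 221.9, 299.4]
eef_rot: [[-0.274, 0.962, -0.0], [0.962, 0.274, 0.0], [0.0, -0.0, -1.0]]
ft_force: [0.7, -0.8, -0.7]
opening: 15.1
t: 9.13
ee_pos: [565.0, 222.1, 344.4]
eef_rot: [[-0.274, 0.962, 0.003], [0.962, 0.274, 0.001], [-0.0, 0.003, -1.0]]
ft_force: [0.4, 0.2, -0.6]
opening: 15.3
brush_tip [([567.9, 223.0, 168.1], 0.7), ([564.3, 221.2, 14.4], 0.64), ([605.2, 334.5, 0.1], 0.54), ([458.2, 251.1, 2.1], 0.51)]
brush_handle [([564.7, 222.4, 354.7], 0.87), ([462.5, 252.7, 121.8], 0.84), ([600.9, 325.6, 125.1], 0.73)]
jar_rim [([565.0, 224.6, 170.4], 0.39)]
[ 2.42334303e-01  3.80121253e-01  3.82506791e-01  1.57612986e+00
  1.16911827e-04 -3.48554888e-02]
```

View pics/side6.png

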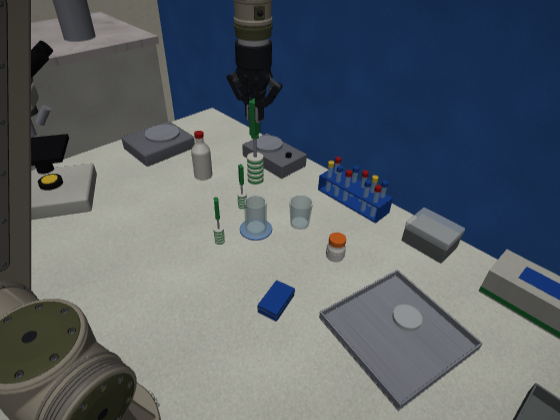

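The brush is clear of the jar, with its tip near (256,182) px, and the jar still stands in place. Now carrying it towards the tray.

```bash
python3 -m jog '[{"turn":[0,0,0],"dp":[-0.0036,-0.016,0],"jaw":0},{"turn":[0,0,0],"dp":[-0.0068,-0.03,0],"jaw":0},{"turn":[0,0,0],"dp":[-0.0068,-0.03,0],"jaw":0},{"turn":[0,0,0],"dp":[-0.0068,-0.03,0],"jaw":0},{"turn":[0,0,0],"dp":[-0.0068,-0.03,0],"jaw":0}]'
python3 -m jog '[{"turn":[0,0,0],"dp":[-0.0068,-0.03,0],"jaw":0},{"turn":[0,0,0],"dp":[-0.0068,-0.03,0],"jaw":0},{"turn":[0,0,0],"dp":[-0.0068,-0.03,0],"jaw":0},{"turn":[0,0,0],"dp":[-0.0068,-0.03,0],"jaw":0},{"turn":[0,0,0],"dp":[-0.0068,-0.03,0],"jaw":0}]'
python3 -m jog '[{"turn":[0,0,0],"dp":[-0.0068,-0.03,0],"jaw":0},{"turn":[0,0,0],"dp":[-0.0068,-0.03,0],"jaw":0},{"turn":[0,0,0],"dp":[-0.0068,-0.03,0],"jaw":0},{"turn":[0,0,0],"dp":[-0.0068,-0.03,0],"jaw":0},{"turn":[0,0,0],"dp":[-0.0023,-0.01,0],"jaw":0}]'
```

```text
t: 9.75
ee_pos: [532.4, 84.9, 341.9]
eef_rot: [[-0.274, 0.962, -0.002], [0.962, 0.274, 0.0], [0.001, -0.002, -1.0]]
ft_force: [0.3, -0.1, -0.6]
opening: 14.7
t: 10.17
ee_pos: [498.4, -65.2, 342.2]
eef_rot: [[-0.274, 0.962, -0.002], [0.962, 0.274, 0.001], [0.001, -0.002, -1.0]]
ft_force: [-0.1, 0.5, 0.3]
opening: 15.0
t: 10.58
ee_pos: [468.7, -197.2, 341.9]
eef_rot: [[-0.27, 0.963, -0.002], [0.963, 0.27, -0.0], [0.001, -0.002, -1.0]]
ft_force: [0.9, 0.1, -1.2]
opening: 15.0
```

```bash
python3 -m jog '[{"turn":[0,0,0],"dp":[0,0,0],"jaw":0},{"turn":[-0.019,-0.046,0],"dp":[0,0,0],"jaw":0},{"turn":[-0.038,-0.092,0],"dp":[0,0,0],"jaw":0},{"turn":[-0.038,-0.092,0],"dp":[0,0,0],"jaw":0},{"turn":[-0.038,-0.092,0],"dp":[0,0,0],"jaw":0}]' 100
python3 -m jog '[{"turn":[-0.038,-0.092,0],"dp":[0,0,0],"jaw":0},{"turn":[-0.038,-0.092,0],"dp":[0,0,0],"jaw":0},{"turn":[0,0,0],"dp":[0,0,0],"jaw":0}]'
python3 -c "
from plant import *
print(r.get_state()['joint_positions'])"
```

```text
t: 11.0
ee_pos: [470.4, -192.9, 342.8]
eef_rot: [[-0.24, 0.917, 0.319], [0.947, 0.293, -0.13], [-0.213, 0.271, -0.939]]
ft_force: [0.5, -0.9, -0.8]
opening: 14.9
t: 11.25
ee_pos: [464.9, -189.0, 336.8]
eef_rot: [[-0.193, 0.857, 0.477], [0.929, 0.317, -0.194], [-0.317, 0.406, -0.857]]
ft_force: [-1.9, 2.3, -2.2]
opening: 15.1
[-0.61528169 -0.27268319 -0.47195844  0.84208232  0.11768976 -0.86141663]
```

```bash
python3 -m jog '[{"turn":[-0.038,-0.092,0],"dp":[0.005,-0.002,0],"jaw":0},{"turn":[-0.038,-0.092,0],"dp":[0.005,-0.002,0],"jaw":0},{"turn":[-0.038,-0.092,0],"dp":[0.005,-0.002,0],"jaw":0},{"turn":[0,0,0],"dp":[0,0,0],"jaw":0}]'
python3 -c "
from plant import *
print(r.get_state()['joint_positions'])"
```

```text
t: 11.58
ee_pos: [481.8, -196.7, 335.3]
eef_rot: [[-0.085, 0.722, 0.687], [0.885, 0.371, -0.281], [-0.458, 0.584, -0.67]]
ft_force: [-1.3, 1.1, -4.3]
opening: 15.1
[-0.65237005 -0.42265038 -0.75483366  0.41994151  0.19542594 -0.84393144]
```

```bash
python3 -m jog '[{"turn":[-0.03,-0.075,0],"dp":[0.01,-0.003,0],"jaw":0},{"turn":[-0.03,-0.075,0],"dp":[0.008,-0.003,0],"jaw":0},{"turn":[-0.03,-0.075,0],"dp":[0.005,0,0],"jaw":0},{"turn":[0,0,0],"dp":[0,0,0],"jaw":0},{"turn":[0,0,0],"dp":[0,0,0],"jaw":0}]'
python3 -m jog '[{"turn":[0,0,0],"dp":[0,0,0],"jaw":0},{"turn":[0,0,0],"dp":[0,0,0],"jaw":0},{"turn":[0,0,0],"dp":[0,0,0],"jaw":0},{"turn":[0,0,0],"dp":[0,0,0],"jaw":0},{"turn":[0,0,0],"dp":[0,0,0],"jaw":0}]'
python3 - <<'E'
from plant import *
import cv2
s=r.get_state();print(s['joint_positions'],s["ee_pos"],abs(s["qvel"]).max())
for n in ["side","top"]:
  f=grab_frame(n); cv2.imwrite(f"pics/{n}7.png",f["color"][:,:,::-1])
  for q in ["brush_tip","brush_head","brush_handle","jar","tray","dish","beaker","pot","slidebox","wash"]: print(q,[(x["position"],round(x["p"],2)) for x in spot_point(q,f)][:3])
E
```

```text
t: 12.0
ee_pos: [508.1, -205.7, 341.3]
eef_rot: [[0.029, 0.577, 0.816], [0.839, 0.43, -0.334], [-0.544, 0.694, -0.471]]
ft_force: [0.1, -0.2, -0.7]
opening: 14.9
t: 12.42
ee_pos: [508.4, -206.4, 344.3]
eef_rot: [[0.034, 0.572, 0.819], [0.836, 0.433, -0.337], [-0.547, 0.697, -0.464]]
ft_force: [-0.3, -0.4, -0.9]
opening: 14.8
[-0.65894113 -0.44958801 -0.96829628 -0.02148956  0.23757688 -0.7931137 ] [ 508.35352614 -206.40465894  344.31073047] 0.018356230904667155
brush_tip [([657.2, -266.2, 261.3], 0.68), ([455.9, 252.4, -2.8], 0.6)]
brush_head [([623.0, -253.7, 278.5], 0.89), ([464.2, 253.6, 23.0], 0.54)]
brush_handle [([501.5, -204.7, 349.3], 0.58)]
jar [([568.8, 223.9, -0.9], 0.92), ([651.0, -263.9, 265.1], 0.3)]
tray [([570.2, -233.2, 0.4], 0.93), ([673.9, 158.4, 2.0], 0.5)]
dish [([610.0, -231.0, 7.2], 0.9)]
beaker [([675.4, 157.7, -0.3], 0.54)]
pot []
slidebox [([428.2, -2.0, -0.2], 0.81)]
wash []
brush_tip [([650.6, -266.5, 260.7], 0.74), ([605.2, 327.3, -1.7], 0.46), ([455.2, 251.8, -1.0], 0.39)]
brush_head [([607.1, 328.0, 24.9], 0.66), ([619.4, -251.5, 277.7], 0.64), ([462.5, 252.7, 20.4], 0.6)]
brush_handle [([503.0, -199.7, 349.4], 0.93), ([456.7, 255.1, 123.5], 0.61), ([601.8, 330.4, 124.3], 0.52)]
jar [([565.9, 228.5, 2.8], 0.98)]
tray [([567.6, -234.6, 0.1], 0.96)]
dish [([605.1, -231.4, 8.1], 0.73)]
beaker [([566.1, 225.5, 99.8], 0.25)]
pot [([648.4, 5.2, -2.9], 0.78), ([567.2, 226.9, 1.3], 0.51)]
slidebox [([427.4, 1.6, -2.9], 0.85)]
wash [([567.0, 220.3, 9.2], 0.69), ([614.4, 542.0, -0.5], 0.61), ([568.8, -233.1, -1.6], 0.46)]
```

View pics/side7.png

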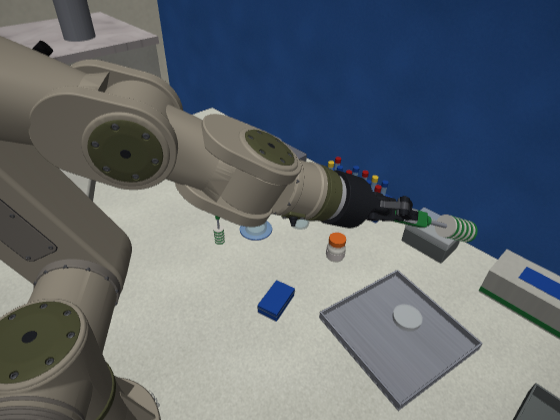

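View pics/top7.png

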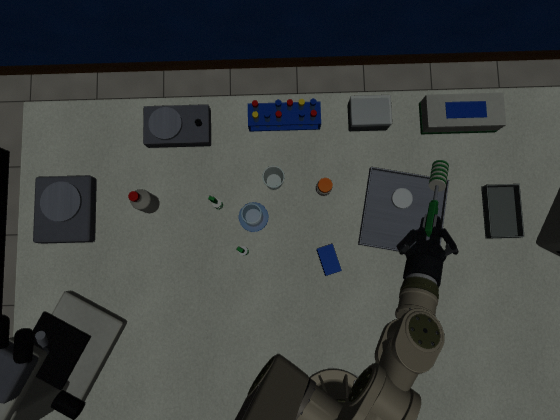

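Both views agree: the head is at about (621,-253), roughly 55 mm from the tray's centre. The brush is 62° from upright, its tip about 260 mm up, and the arm is still. The jar and bystanders are where they began. Handing in.

```bash
python3 -c "
from plant import *
print(r.finish_job()); s=r.get_state(); print(s['t'],s['ee_pos'],s['opening'])"
```

```text
the job is handed in; nothing more can be done
None
the job is handed in; nothing more can be done
```

I scrubbed the jar with two full strokes, drew the brush out, and handed in with it held still over the tray. `finish_job` gives no verdict.

- **Brush:** I took the largest of the three, the one in the jar, and gripped it across the thin side of its handle. The opening held at about 15 mm throughout, with no visible slip.
- **Strokes:** Each one raised the tip about 48 mm. It came back to within about 1 mm of the jar's floor, going by the tool height.
- **Final hold:** The brush is about 62° from upright, with its tip about 260 mm and its handle about 349 mm above the bench. The bristle head is at about (621, -253) mm. That is about 53 mm in x and 19 mm in y from the tray's centre, inside its outline. The arm was still; the highest joint speed was 0.02 rad/s.
- **Jar and bystanders:** The jar stands within a few mm of its start. The bystanders are where they were, to within the accuracy of the readings. In the last check some finds were missing or wrong:
  - Pot and wash were missed in the side view.
  - The beaker was misplaced in the top view.
  - The other view found each of these in place.
- **Disagreements:** Early readings of the handle's position differed by up to about 8 mm between cameras. I settled it with close wrist views before gripping.

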